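# Jack up a vibration slab and hold it for new pads

## Task

Set the blue ratchet jack flat on the bench with its round saddle centred under the steel lift pad, below the yellow arrow on the front edge of the dark slab that carries the shaker. Then pump the orange jack handle until both front feet of the slab are at least 20 mm, but no more than 30 mm, off the bench, and finish with the handle still pressed right down and held there, so that I can slide the rubber pads under the feet. Move the slab with the jack only, and leave the other things on the bench where they are.

Things in the scene. Friction and masses are not known exactly. Their poses are not given: they have to be found in the camera images.
- jack: blue ratchet toe jack, loose, 0.85 kg. Origin: underside of base plate; x forward to the toe, z up. Base plate 195 x 80 x 8 mm, x -110 to +85. Upright housing x -50 to +20, y -20 to +20, top at z 95. The handle springs up when let go. A full downstroke raises the saddle 12 mm; as the handle comes up it sinks onto a notch, so a full stroke gains 10 mm, a shorter one nothing. It cannot be lowered
- jack_hold (a point): where to carry the jack from above: middle of its housing at x -15, y 0, z 76 mm of the jack, near its centre of mass; grip across the jack's y on two flat cheeks 40 mm apart and 70 mm long, reaching 19 mm above this point. Fingers need not go below z 50
- saddle (a point): centre of the top of the round black saddle, 32 mm across, on the jack's toe: at x 60, y 0 of the jack; z 36 mm when down, plus the rack's travel when raised. The first 8 mm of travel close the gap to the lift pad
- jack_rack (a joint): how far the rack with toe and saddle has risen, in m: 0 down, at most 0.042; with the handle let up it stands at 0 or on notches at about 0.009, 0.019, 0.029; with it held down at about 0.012, 0.022, 0.032 (1st, 2nd, 3rd stroke)
- jack_handle: pump handle of the jack, hinged on an axis along the jack's y at x -41, z 55 mm of the jack (this origin). A 12 mm steel bar runs back (to -x of the jack) to the orange grip. At rest the bar rises backwards 0.6 rad above level; pressed, it turns 0.6 rad down to level, onto a stop. Straight down at the grip it takes about 3 N empty, 6 to 12 N with the slab on the saddle
- handle_grip (a point): middle of the orange grip, a round bar 18 mm thick and 78 mm long lying along the jack's y, 160 mm from the hinge. In the jack's frame at x -173, z 145 mm when up, and at x -201, z 55 mm when fully down; it moves on an arc about the hinge
- slab: dark stone slab 240 x 300 x 30 mm (top 80 mm above the bench) on four black feet, a cream shaker bolted on it (x -35 to +115, up to z 186); 5 to 7 kg, loose. Origin: its centre at bench level; x from the front edge (yellow arrow, x -120) to the back edge, z up. Feet: 36 mm discs at x +-95, y +-120, 50 mm tall. The jack goes in from the front between the front feet, along +x
- lift_pad (a point): centre of the underside of the steel lift pad, a 40 mm disc under the slab midway between the front feet, at x -95, y 0 of the slab, 44 mm above the bench at the start. The yellow arrow on the slab's top is painted right above it and points to the front edge
- foot_a (a point): centre of the underside of the slab's front foot at x -95, y +120 of the slab; its height is its clearance from the bench
- foot_b (a point): centre of the underside of the slab's other front foot, at x -95, y -120 of the slab
- pad_a: black rubber pad with a teal top, 50 mm across, 17 mm thick, waiting on the bench; leave it. Origin: centre of the underside
- pad_b: second such pad; leave it
- tube_rack: purple tube rack 75 x 130 x 57 mm; leave it. Origin: centre of the underside
- tip_box: green tip box with a red top, 85 x 120 x 69 mm; leave it. Origin: centre of the underside
- reagent: amber jar with a blue cap, 60 mm across, 130 mm tall; leave it. Origin: centre of the underside

How it is judged:
By the outcome, as a careful person would: the job done as asked, in the order asked, and still so for the second after the job is handed in, while the arm keeps its last pose, push and grip.
It also fails if it takes over 72 s, if anything falls off the work surface, if the arm or the gripper's body presses on something with over 40 N, if the wrist force passes 120 N, or if a joint passes its speed limit or range.

## Robot

A 6-joint arm with a two-finger parallel gripper is mounted at the origin on the work surface. World frame = base frame: x ahead of the robot, y to its left, z up, the work surface at z = 0. Lengths are in m, angles in degrees, forces in N, time in s.
With the tool pointing down it reaches from about 0.375 to 0.9 m from the base axis. Payload 3.1 kg.
Tool frame: the origin (TCP) lies midway between the tips of the shut fingers; the grasp point (between the pads) lies 19 mm behind it; z points along the fingers, y is the line along which they close (so a half turn about z gives the same grasp; the last joint's range is limited). The gripper opens to 87 mm and grips with 3 to 60 N. Pads are 19 mm wide; open, the fingers measure 117 mm over their backs; the gripper's body (75 mm by 190 mm) begins 51 mm behind the grasp point.
Start: joints at [62.252, 30.224, 82.088, -0, 67.689, -10.227], TCP at [0.188, 0.596, 0.223] pointing down, gripper open.
Joint ranges: [-176.69, 176.69], [-43.24, 126.21], [12.49, 139.97], [-82, 262], [0, 151.66], [-163.58, 163.58]. Speed limits (degrees/s): [159.86, 159.86, 180, 180, 180, 180].

## Interface

Orientations are given as a 3x3 rotation matrix whose columns are the frame's x, y, z axes.
In Python, from rig import bot, viewer, sensors gives the robot as it stands (bot), with the cameras (viewer) and the readings (sensors).
- The arm moves only by the tool steer_hand, called after "Request:" as name(argument=value, ...), one argument or row to a line, values as JSON. Schema: {"type":"object","properties":{"segments":{"type":"string"},"only":{"type":"string"},"quiet":{"type":"boolean"},"lines":{"type":"string"}},"required":["segments"],"additionalProperties":false}. segments is a string of 1 to 20 rows, parted by a bar, with the numbers parted by commas; each row has 7 numbers: dx, dy, dz in fractions of the full range, 1 being 750 mm, then a rotation vector rx, ry, rz in parts of the range, where 1.0 means 90 degrees, then the opening from 0.0 (shut) to 1.0 (fully open); each row is the pose to reach, as a shift and turn from the pose commanded when the call began, along the tool's axes at that moment; what a row does not reach only later rows make up. A row lasts 1/10 s, in which the tool goes at most 0.05 m and 8.59 degrees, less where a joint would pass 70% of its speed; a pose out of reach is approached as far as the arm can. The fingers move at their own pace and stop on an object; the grip force is fixed at half the most. Time passes only in rows, so rows that do not move let the fingers close. The tool returns the time, the measured TCP pose, the force, the opening and the grip force at its end. only (a regular expression) keeps the lines of the reply that match it, lines (a string "A,B") keeps lines A to B, and quiet returns only ok. Shift and turn numbers lie between -1 and 1, and a call with a number outside is refused. Input that does not fit is refused with a message, and nothing moves.
- sensors.read_state(): the state, without advancing time (a new reading comes with each control period).
- viewer.capture(name): name is "scene" or "top" or "wrist"; returns a dict with "color" (480x640x3 uint8, red, green, blue), "K" (3x3 intrinsics, pixels), "view" (4x4, takes a point from world to camera coordinates); the wrist camera has in their place "mount" (4x4, takes a point from camera to tool coordinates, whose origin is the TCP and whose axes are the flange's). Camera axes: x right, y up, looking along -z (the intrinsics and any distortion apply to the point x, -y, -z); pixel columns grow to the right and rows downward; lengths in m; the calibration is good to about 2 mm. A picture is of the moment at which its call begins: read the wrist's pose just before it. There is no depth.
- bot.hand_in(): hands the job in; it is judged then, once.
The state is a dict: "time_s": time; "joint_positions": joint angles; "qvel": joint speeds; "tau": joint torques, N m; "position": TCP position; "tcp_rot": TCP orientation; "force": force on the tool from outside, world axes, zero at the start; "moment": the same for the moment, N m; "opening": opening from 0.0 (shut) to 1.0 (fully open); "grasp_force": force on a finger pad.
Only numpy, scipy, OpenCV 4.12 (cv2) and the standard library are available. Lean on these libraries where they do the work, as an engineer would, in place of code of your own. Each camera call takes 0.05 s, during which the arm holds its last target. There are 200 camera calls.

## Working session

There is one attempt and no reset: what is moved stays moved. The work goes in short steps, Python scripts to look and compute and a tool call to move; the robot and the scene stay as the last step left them, time stands still between calls to the robot, and variables do not carry over. Pictures are saved under pics/ and viewed, at most 10 in all, crops included, and the job is handed in when it is done.

```bash
ls; mkdir -p pics; python3 - <<'E'
from rig import bot, viewer, sensors
import cv2,numpy as np,pickle
s=sensors.read_state();print(s)
d={}
for n in("scene","top"):
    c=viewer.capture(n);d[n]=c;cv2.imwrite(f"pics/{n}0.png",c["color"][...,::-1]);print(n,c["K"],c["view"],[k for k in c])
pickle.dump(d,open("cap0.pkl","wb"))
E
```

```text
pics
rig.py
{'time_s': 0.0, 'joint_positions': array([ 6.22506913e+01,  3.02781947e+01,  8.21592981e+01, -1.27685927e-03,
        6.76885299e+01, -1.02265313e+01]), 'qvel': array([-0.03592835, -0.08059491,  0.04091034,  0.03467454, -0.09901332,
       -0.04925944]), 'tau': array([-2.78651743e-03, -4.40046465e+01, -1.76594138e+01,  6.31056377e-02,
        5.84048009e-02, -1.71260003e-04]), 'position': array([0.1877894 , 0.59532596, 0.22156375]), 'tcp_rot': array([[-9.53599701e-01,  3.01075737e-01, -1.00585418e-03],
       [ 3.01077189e-01,  9.53597766e-01, -1.95615040e-03],
       [ 3.70230879e-04, -2.16822418e-03, -9.99997581e-01]]), 'force': array([ 0.28381549, -0.42852181,  0.21736583]), 'moment': array([-0.01137528,  0.0098823 ,  0.02481808]), 'grasp_force': 0.0, 'opening': 1.0014013221108118}
scene [[562.65064528   0.         325.47121484]
 [  0.         562.65064528 238.34990039]
 [  0.           0.           1.        ]] [[ 0.17562611  0.98426778 -0.01929795 -0.00513902]
 [-0.68205027  0.13578938  0.71858797  0.30965914]
 [ 0.70990344 -0.11304064  0.69516827 -1.86877617]
 [ 0.          0.          0.          1.        ]] ['color', 'K', 'view']
top [[540.76833816   0.         330.57457278]
 [  0.         540.76833816 232.85810567]
 [  0.           0.           1.        ]] [[-0.02079949 -0.99978041  0.00255241 -0.10891888]
 [ 0.98837602 -0.02017754  0.15068414 -0.57666232]
 [-0.15059955  0.0056569   0.98857866 -1.17345296]
 [ 0.          0.          0.          1.        ]] ['color', 'K', 'view']
```

View pics/scene0.png

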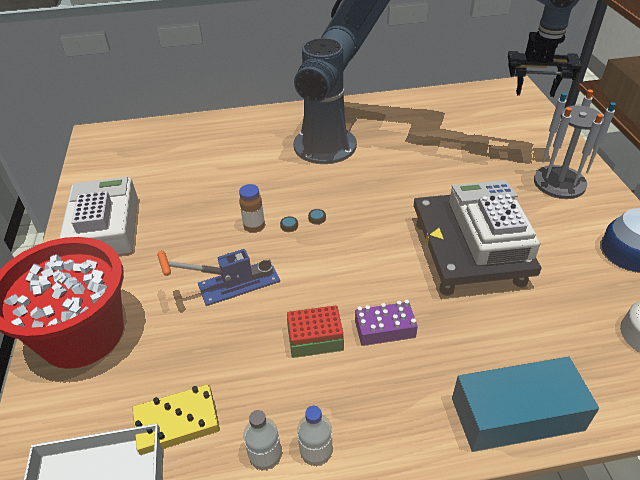

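View pics/top0.png

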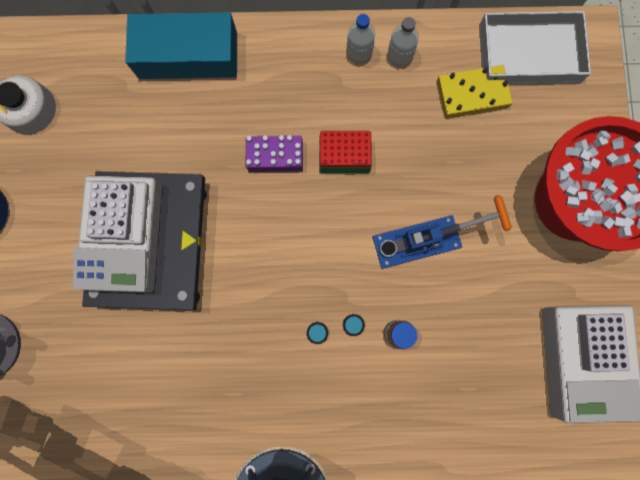

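The scene shows the jack at about (240,275) with its toe pointing right, and the slab at (475,240) with its yellow arrow at (436,234). In the top view the jack is at (418,240), grip at (503,213), saddle at (388,248). The slab arrow is at (190,240), and its front edge faces the jack (world -y). Next I'll measure.

```bash
cat >h.py <<'E'
import numpy as np,cv2,pickle
def ray(c,uv,z):
    K,V=c["K"],c["view"]; R,t=V[:3,:3],V[:3,3]
    o=-R.T@t; d=np.array([(uv[0]-K[0,2])/K[0,0],-(uv[1]-K[1,2])/K[1,1],-1]); d=R.T@d
    return o+d*(z-o[2])/d[2]
def proj(c,p):
    K,V=c["K"],c["view"]; q=V[:3,:3]@np.array(p)+V[:3,3]
    return np.array([K[0,0]*q[0]/-q[2]+K[0,2],-K[1,1]*q[1]/-q[2]+K[1,2]])
def tri(c1,u1,c2,u2):
    A=[];b=[]
    for c,u in((c1,u1),(c2,u2)):
        V=c["view"];o=-V[:3,:3].T@V[:3,3];d=ray(c,u,0)-o;d/=np.linalg.norm(d);P=np.eye(3)-np.outer(d,d);A.append(P);b.append(P@o)
    return np.linalg.lstsq(np.vstack(A),np.hstack(b),rcond=None)[0]
def blob(c,lo,hi,roi):
    h=cv2.cvtColor(c["color"],cv2.COLOR_RGB2HSV);m=cv2.inRange(h,lo,hi);k=np.zeros_like(m);x0,y0,x1,y1=roi;k[y0:y1,x0:x1]=m[y0:y1,x0:x1]
    return k
def cen(m):
    M=cv2.moments(m,True);return np.array([M["m10"]/M["m00"],M["m01"]/M["m00"]]),M["m00"]
E
python3 - <<'E'
from h import *
d=pickle.load(open("cap0.pkl","rb"));T,S=d["top"],d["scene"]
Y=((22,120,120),(35,255,255));O=((4,150,120),(16,255,255))
at,_=cen(blob(T,*Y,(170,220,215,260)));as_,_=cen(blob(S,*Y,(420,220,450,245)))
print("arrow",at,as_,ray(T,at,.08),ray(S,as_,.08),tri(T,at,S,as_))
gt,_=cen(blob(T,*O,(480,185,520,240)));gs,_=cen(blob(S,*O,(150,245,180,280)))
print("grip",gt,gs,ray(T,gt,.145),ray(S,gs,.145),tri(T,gt,S,gs))
bm=blob(T,(105,100,40),(125,255,255),(360,200,475,275))
cs=max(cv2.findContours(bm,0,2)[0],key=cv2.contourArea);r=cv2.minAreaRect(cs);print("base",r)
print([ray(T,p,.008).round(4) for p in cv2.boxPoints(r)])
dm=blob(T,(0,0,0),(180,255,75),(70,165,215,315));cs=max(cv2.findContours(dm,0,2)[0],key=cv2.contourArea);r=cv2.minAreaRect(cs);print("slab",r,[ray(T,p,.08).round(4) for p in cv2.boxPoints(r)])
I=T["color"][...,::-1]
a=cv2.resize(I[165:315,70:220],None,fx=4,fy=4,interpolation=2)[:,:600];cv2.imwrite("pics/z1.png",np.vstack([a]))
cv2.imwrite("pics/z2.png",cv2.resize(I[185:285,365:525],None,fx=5,fy=5,interpolation=2))
E
```

```text
arrow [186.56603774 240.04402516] [436.61627907 233.5       ] [0.5593621  0.19326923 0.08      ] [0.55908327 0.19570946 0.08      ] [0.55953437 0.19434524 0.08032704]
grip [502.37171053 212.60526316] [163.60674157 262.34269663] [ 0.59411507 -0.47755025  0.145     ] [ 0.59292328 -0.4757337   0.145     ] [ 0.59389334 -0.47627005  0.14625853]
base ((416.9772033691406, 241.41419982910156), (33.178707122802734, 83.26237487792969), 75.1413803100586)
[array([ 0.5703, -0.2179,  0.008 ]), array([ 0.6167, -0.4071,  0.008 ]), array([ 0.5411, -0.4227,  0.008 ]), array([ 0.4955, -0.235 ,  0.008 ])]
slab ((145.5500030517578, 240.85000610351562), (115.65833282470703, 139.81771850585938), 4.398705005645752) [array([0.4213, 0.4126, 0.08  ]), array([0.7282, 0.4036, 0.08  ]), array([0.7028, 0.1473, 0.08  ]), array([0.3974, 0.1661, 0.08  ])]
```

View pics/z1.png

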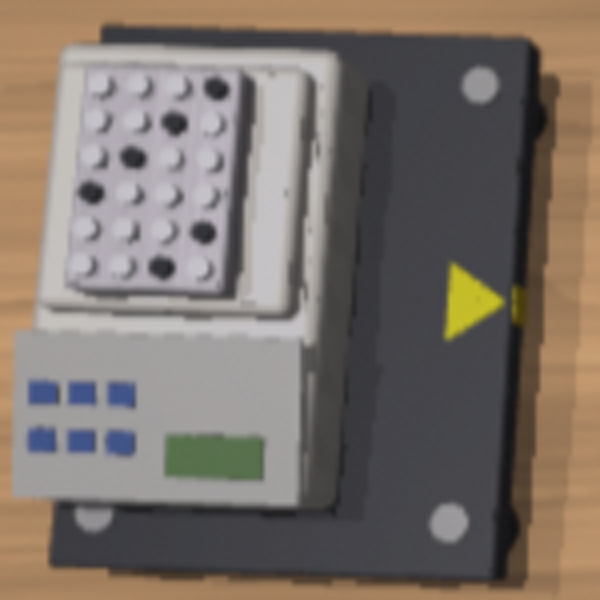

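View pics/z2.png

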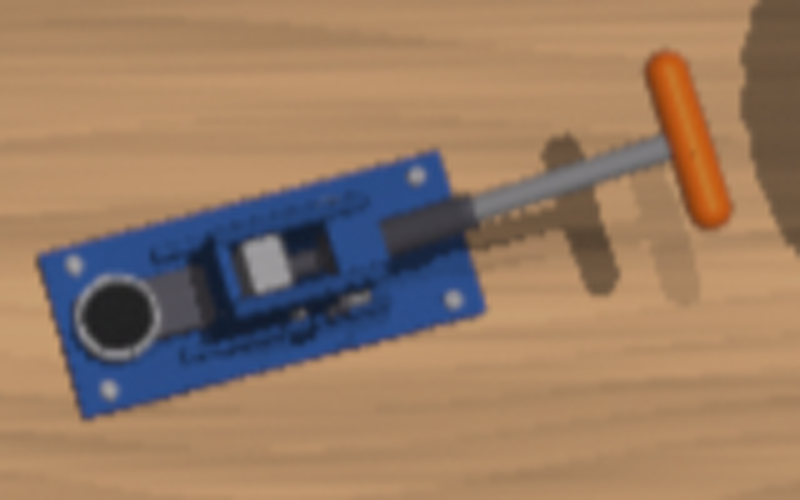

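The zooms show the slab's front bolts at (190,186) and (182,295.5) in full-image pixels, with the arrow between them. The jack base corners are at (372.6,236), (452.6,215), (462,247.4) and (381.6,268.6), with the saddle at (388,248).

```bash
python3 - <<'E'
from h import *
d=pickle.load(open("cap0.pkl","rb"));T,S=d["top"],d["scene"]
h=cv2.cvtColor(T["color"],cv2.COLOR_RGB2HSV);b=[]
for roi in((181,178,199,195),(174,287,191,304),(85,284,102,299)):
    m=blob(T,(0,0,110),(180,80,255),roi);u,n=cen(m);p=ray(T,u,.08);b.append(p);print("bolt",u,n,p.round(4))
print(np.linalg.norm(b[0]-b[1]),np.linalg.norm(b[2]-b[1]))
mid=(b[0]+b[1])/2; v=b[0]-b[1];v/=np.linalg.norm(v)  # world +x approx
# slab x into slab = +y approx; 
sx=np.array([-v[1],v[0]]);print("mid",mid,"slab x",sx,np.degrees(np.arctan2(sx[1],sx[0])))
c=[ray(T,(365+x/5-.4,185+y/5-.4),.008) for x,y in((38,255),(438,150),(485,312),(83,418))]
print(np.round(c,4)); ax=((c[0]+c[3])-(c[1]+c[2]));ax=ax[:2]/np.linalg.norm(ax[:2]);L=np.linalg.norm(c[0]-c[1]),np.linalg.norm(c[0]-c[3]);print("L",L,"jackx",ax,np.degrees(np.arctan2(ax[1],ax[0])))
ctr=np.mean(c,0)[:2];o=ctr+ax*.0125;print("origin",o,"hold",o-ax*.015,"saddle",o+ax*.06,"grip",o-ax*.173)
us=(365+118/5-.4,185+315/5-.4);print("saddle ray",ray(T,us,.036))
ang=np.degrees(np.arctan2(sx[1],sx[0]))-np.degrees(np.arctan2(ax[1],ax[0]));print("turn",ang,"new hold",mid[:2]-sx*.075,"new grip up",mid[:2]-sx*.233,"down",mid[:2]-sx*.261)
E
```

```text
bolt [189.6  185.75] 60.0 [0.6805 0.1889 0.08  ]
bolt [181.7260274  295.31506849] 73.0 [0.4399 0.2013 0.08  ]
bolt [ 92.93197279 288.85714286] 147.0 [0.4576 0.3921 0.08  ]
0.24095048281596831 0.1915804543175415
mid [0.56018274 0.19511703 0.08      ] slab x [0.0515663  0.99866957] 87.04415750104883
[[ 0.5714 -0.2173  0.008 ]
 [ 0.617  -0.4054  0.008 ]
 [ 0.5405 -0.4229  0.008 ]
 [ 0.4953 -0.2355  0.008 ]]
L (np.float64(0.19357672302605447), np.float64(0.07818578167710362)) jackx [-0.23513895  0.97196177] 103.59981353053585
origin [ 0.5531207  -0.30811712] hold [ 0.55664779 -0.32269655] saddle [ 0.53901237 -0.24979941] grip [ 0.59379974 -0.4762665 ]
saddle ray [ 0.53918616 -0.25015372  0.036     ]
turn -16.555656029487025 new hold [0.55631527 0.12021681] new grip up [ 0.54816779 -0.03757298] down [ 0.54672394 -0.06553573]
```

```bash
cat >>h.py <<'E'
from scipy.spatial.transform import Rotation as Ro
def delta(s,pos,yaw,tilt=0):
    y=np.radians(yaw);Y=np.array([np.cos(y),np.sin(y),0]);Z=np.array([0,0,-1.]);R=np.c_[np.cross(Y,Z),Y,Z]
    M=s["tcp_rot"];return (M.T@(np.array(pos)-s["position"])).round(4),Ro.from_matrix(M.T@R).as_rotvec(degrees=True).round(2)
E
python3 - <<'E'
from h import *
from rig import bot, viewer, sensors
s=sensors.read_state()
for p,y in(((.45,.30,.30),40),((.52,.0,.3),20),((.5566,-.3227,.2),13.6)): print(p,*delta(s,p,y))
E
```

```text
(0.45, 0.3, 0.3) [-0.3389 -0.2029 -0.0781] [-1.100e-01  1.000e-02  3.248e+01]
(0.52, 0.0, 0.3) [-0.496  -0.468  -0.0776] [-1.100e-01  3.000e-02  5.248e+01]
(0.5566, -0.3227, 0.2) [-0.6281 -0.7645  0.0229] [-1.100e-01  4.000e-02  5.888e+01]
```

The rows are not in the units I measure in: shifts go in shares of 750 mm and turns go in shares of 90 degrees. I convert before sending: -0.62 m / 0.75 = -0.8267, -0.05 m / 0.75 = -0.0667, 59 degrees / 90 = 0.6556.

Request:
steer_hand(
  segments="-0.0267,-0.0133,-0.0267,0,0,0.0111,1 | -0.08,-0.04,-0.0667,0,0,0.0444,1 | -0.1333,-0.08,-0.0933,0,0,0.0889,1 | -0.1867,-0.1133,-0.1067,0,0,0.1333,1 | -0.24,-0.1467,-0.1067,0,0,0.1778,1 | -0.2867,-0.18,-0.1067,0,0,0.2222,1 | -0.3333,-0.2133,-0.1067,0,0,0.2667,1 | -0.3733,-0.2533,-0.1067,0,0,0.3111,1 | -0.4133,-0.2933,-0.1067,0,0,0.3556,1 | -0.4533,-0.3333,-0.1067,0,0,0.4,1 | -0.4933,-0.38,-0.1067,0,0,0.4444,1 | -0.5333,-0.4267,-0.1067,0,0,0.4778,1 | -0.5733,-0.48,-0.1067,0,0,0.5111,1 | -0.6067,-0.5333,-0.1067,0,0,0.5444,1 | -0.64,-0.58,-0.1067,0,0,0.5778,1 | -0.6733,-0.6333,-0.1067,0,0,0.6,1 | -0.7067,-0.6867,-0.1067,0,0,0.6222,1 | -0.7333,-0.74,-0.1067,0,0,0.6444,1 | -0.7533,-0.7867,-0.1067,0,0,0.6556,1 | -0.7667,-0.8267,-0.1067,0,0,0.6556,1",
)

```text
time_s: 2.1
position: [0.5498, -0.1707, 0.3019]
tcp_rot: [[-0.232, 0.973, -0.001], [0.973, 0.232, 0.0], [0.0, -0.001, -1.0]]
force: [0.1, 0.2, 0.2]
opening: 1.002
grasp_force: 0.0
```

```bash
python3 - <<'E'
from h import *
from rig import bot, viewer, sensors
s=sensors.read_state()
print(*delta(s,(.5566,-.3227,.18),13.6))
E
```

```text
[-0.1495 -0.0285  0.1219] [-0.03 -0.02 -0.21]
```

Scaled: -0.1495 m / 0.75 = -0.1993, -0.145 m / 0.75 = -0.1933.

Request:
steer_hand(
  segments="-0.04,-0.008,0.0267,0,0,0,1 | -0.08,-0.016,0.0533,0,0,0,1 | -0.1267,-0.024,0.0933,0,0,0,1 | -0.1667,-0.0307,0.1333,0,0,0,1 | -0.1933,-0.0367,0.1573,0,0,0,1 | -0.1993,-0.038,0.1627,0,0,0,1 | -0.1993,-0.038,0.1627,0,0,0,1 | -0.1993,-0.038,0.1627,0,0,0,1",
)

```text
time_s: 2.9
position: [0.5573, -0.3195, 0.1815]
tcp_rot: [[-0.234, 0.972, 0.001], [0.972, 0.234, -0.0], [-0.0, 0.001, -1.0]]
force: [0.1, 0.9, 1.0]
opening: 1.003
grasp_force: 0.0
```

```bash
python3 - <<'E'
from h import *
from rig import bot, viewer, sensors
s=sensors.read_state();c=viewer.capture("wrist");pickle.dump((s,c),open("w1.pkl","wb"))
cv2.imwrite("pics/w1.png",c["color"][...,::-1]);print(s["position"],c["mount"],c["K"])
print(*delta(s,(.5566,-.3227,.057),13.6))
E
```

```text
[ 0.55730037 -0.31949406  0.18145647] [[-7.95717150e-04  9.63441622e-01  2.67917166e-01  7.52841210e-02]
 [ 9.99999126e-01  4.83701308e-04  1.23059857e-03 -4.02971797e-04]
 [ 1.05601800e-03  2.67917911e-01 -9.63441165e-01 -1.62135696e-01]
 [ 0.00000000e+00  0.00000000e+00  0.00000000e+00  1.00000000e+00]] [[415.14662698   0.         325.34617314]
 [  0.         415.14662698 238.29475338]
 [  0.           0.           1.        ]]
[-0.0029 -0.0015  0.1245] [ 0.04  0.01 -0.09]
```

View pics/w1.png

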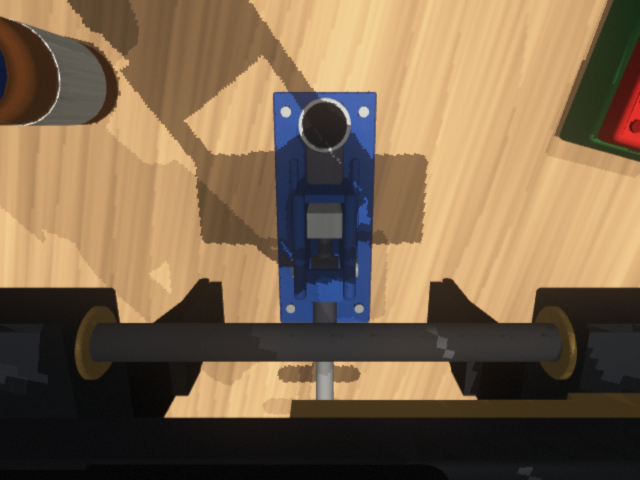

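The wrist view shows the jack square to the gripper and central between the fingers (housing at column 325, saddle at (325,125)). I'll go down and grasp.

Scaled: 0.124 m / 0.75 = 0.1653, 0.122 m / 0.75 = 0.1627.

Request:
steer_hand(
  segments="-0.0027,-0.0013,0.0267,0,0,0,1 | -0.004,-0.002,0.0667,0,0,0,1 | -0.004,-0.002,0.1067,0,0,0,1 | -0.004,-0.002,0.1333,0,0,0,1 | -0.004,-0.002,0.1533,0,0,0,1 | -0.004,-0.002,0.1627,0,0,0,1 | -0.004,-0.002,0.1653,0,0,0,1 | -0.004,-0.002,0.1653,0,0,0,1 | -0.004,-0.002,0.1653,0,0,0,0 | -0.004,-0.002,0.1653,0,0,0,0 | -0.004,-0.002,0.1653,0,0,0,0 | -0.004,-0.002,0.1653,0,0,0,0 | -0.004,-0.002,0.1653,0,0,0,0 | -0.004,-0.002,0.1653,0,0,0,0 | -0.004,-0.002,0.1653,0,0,0,0",
)

```text
time_s: 4.45
position: [0.5569, -0.3236, 0.0566]
tcp_rot: [[-0.232, 0.973, 0.002], [0.973, 0.232, -0.0], [-0.001, 0.002, -1.0]]
force: [1.4, -0.3, -1.0]
opening: 0.459
grasp_force: 30.0
```

```bash
python3 - <<'E'
from h import *
from rig import bot, viewer, sensors
s=sensors.read_state();print(s["position"])
mid=np.array([.5602,.1951]);sx=np.array([.05157,.99867])
for d,z in((.22,.09),(.15,.06),(.075,.06)):
    p=mid-sx*d; print(d,*delta(s,(p[0],p[1],s["position"][2]+z-.057),-2.96))
E
```

```text
[ 0.55694431 -0.32363476  0.05661986]
0.22 [ 0.2927  0.0617 -0.0331] [ 0.11  0.02 16.4 ]
0.15 [ 0.3599  0.0814 -0.0031] [ 0.11  0.02 16.4 ]
0.075 [ 0.4318  0.1026 -0.0031] [ 0.11  0.02 16.4 ]
```

Scaled: 0.2927 m / 0.75 = 0.3903, 0.29 m / 0.75 = 0.3867, 16.4 degrees / 90 = 0.1822.

Request:
steer_hand(
  segments="0,0,-0.0107,0,0,0,0 | 0,0,-0.0267,0,0,0,0 | 0.0133,0.0027,-0.04,0,0,0.0111,0 | 0.04,0.008,-0.044,0,0,0.0222,0 | 0.0733,0.016,-0.044,0,0,0.0389,0 | 0.1133,0.024,-0.044,0,0,0.0556,0 | 0.1533,0.032,-0.044,0,0,0.0778,0 | 0.1933,0.04,-0.044,0,0,0.1,0 | 0.2333,0.0493,-0.044,0,0,0.1222,0 | 0.2733,0.0573,-0.044,0,0,0.1444,0 | 0.3133,0.0667,-0.044,0,0,0.1667,0 | 0.3467,0.0733,-0.044,0,0,0.1822,0 | 0.3733,0.0787,-0.044,0,0,0.1822,0 | 0.3867,0.082,-0.044,0,0,0.1822,0 | 0.3903,0.0823,-0.044,0,0,0.1822,0 | 0.3903,0.0823,-0.044,0,0,0.1822,0 | 0.3903,0.0823,-0.044,0,0,0.1822,0 | 0.3903,0.0823,-0.044,0,0,0.1822,0",
)

```text
time_s: 6.25
position: [0.5483, -0.0257, 0.0896]
tcp_rot: [[0.052, 0.999, 0.0], [0.999, -0.052, -0.0], [-0.0, 0.001, -1.0]]
force: [-0.1, 0.7, -9.0]
opening: 0.453
grasp_force: 30.0
```

```bash
python3 - <<'E'
from h import *
from rig import bot, viewer, sensors
s=sensors.read_state();print(s["position"])
mid=np.array([.5602,.1951]);sx=np.array([.05157,.99867])
for d,z in((.22,.0598),(.15,.0598),(.075,.0598)):
    p=mid-sx*d; print(d,*delta(s,(p[0],p[1],z),-2.96))
c=viewer.capture("top");I=c["color"][...,::-1];pickle.dump(c,open("t2.pkl","wb"))
S=viewer.capture("scene")["color"][...,::-1]
cv2.imwrite("pics/c2.png",np.vstack([cv2.resize(I[150:310,170:470],(750,400)),cv2.resize(S[180:320,270:560],(400,193)) if 0 else cv2.resize(S[190:270,260:560],(750,200))]))
E
```

```text
[ 0.54827181 -0.02573692  0.0896284 ]
0.22 [0.0012 0.0005 0.0298] [ 0.03  0.02 -0.04]
0.15 [0.0712 0.0005 0.0298] [ 0.03  0.02 -0.04]
0.075 [0.1462 0.0004 0.0298] [ 0.03  0.02 -0.04]
```

View pics/c2.png

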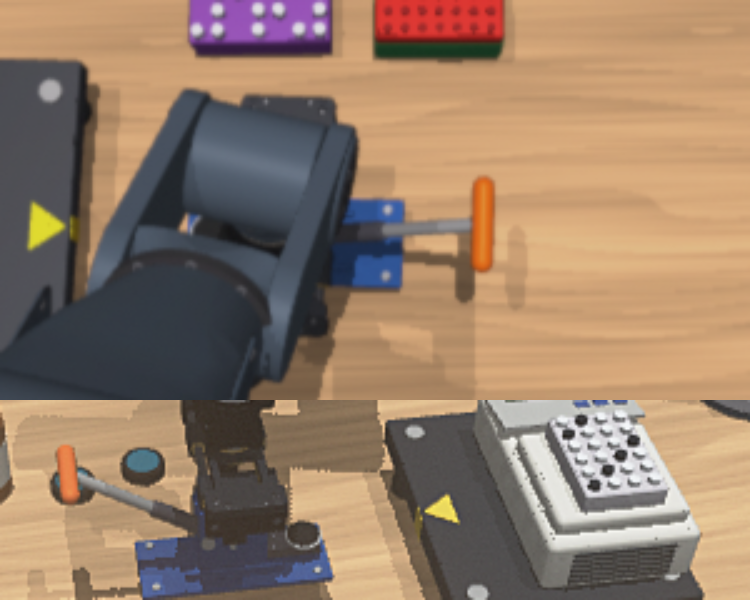

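The jack hangs level, its saddle at about (381,243) in the scene image, with the path to the slab clear. I'll check its in-hand pose numerically, then slide it in low.

Scaled: 0.05 m / 0.75 = 0.0667, 0.036 m / 0.75 = 0.048.

```bash
python3 - <<'E'
from h import *
from rig import bot, viewer, sensors
s=sensors.read_state();T=pickle.load(open("t2.pkl","rb"));S=viewer.capture("scene")
O=((4,150,120),(16,255,255))
gt,_=cen(blob(T,*O,(340,210,380,270)));gs,_=cen(blob(S,*O,(275,200,300,240)))
p=s["position"];sx=np.array([.05157,.99867])
print("grip",tri(T,gt,S,gs),"expected",p[:2]-sx*.158, .145+.033)
print("saddle S",ray(S,(381.2,243.2),.069),"exp",p[:2]+sx*.075)
E
```

```text
grip [ 0.53929541 -0.18247653  0.17942743] expected [ 0.539917   -0.18332248] 0.178
saddle S [0.55510432 0.05168562 0.069     ] exp [0.55193281 0.04936763]
```

Request:
steer_hand(
  segments="0.0027,0,0.0107,0,0,0,0 | 0.0053,0.0007,0.024,0,0,0,0 | 0.0107,0.0007,0.0347,0,0,0,0 | 0.0187,0.0007,0.0393,0,0,0,0 | 0.032,0.0007,0.0397,0,0,0,0 | 0.048,0.0007,0.0397,0,0,0,0 | 0.0613,0.0007,0.0397,0,0,0,0 | 0.0667,0.0007,0.0397,0,0,0,0 | 0.0667,0.0007,0.0397,0,0,0,0",
)

```text
time_s: 7.3
position: [0.5511, 0.0264, 0.0601]
tcp_rot: [[0.049, 0.999, 0.001], [0.999, -0.049, -0.0], [-0.0, 0.001, -1.0]]
force: [0.1, -0.7, -8.4]
opening: 0.46
grasp_force: 30.0
```

Scaled: 0.0935 m / 0.75 = 0.1247, 0.0006 m / 0.75 = 0.0008.

Request:
steer_hand(
  segments="0.0107,0,0,0,0,0,0 | 0.0293,0.0004,0,0,0,0,0 | 0.0533,0.0007,0,0,0,0,0 | 0.0747,0.0008,0,0,0,0,0 | 0.0933,0.0008,0,0,0,0,0 | 0.1093,0.0008,0,0,0,0,0 | 0.12,0.0008,0,0,0,0,0 | 0.1247,0.0008,0,0,0,0,0 | 0.1247,0.0008,0,0,0,0,0 | 0.1247,0.0008,0,0,0,0,0",
)

```text
time_s: 8.3
position: [0.5563, 0.1182, 0.0597]
tcp_rot: [[0.051, 0.999, -0.0], [0.999, -0.051, -0.0], [-0.0, -0.0, -1.0]]
force: [-0.8, -0.6, -8.3]
opening: 0.453
grasp_force: 30.0
```

```bash
python3 - <<'E'
from h import *
from rig import bot, viewer, sensors
s=sensors.read_state();print(s["position"])
print(*delta(s,(.5563,.1202,.0567),-2.96))
T=viewer.capture("top");b=[]
for roi in((181,178,199,195),(174,287,191,304)):
    u,n=cen(blob(T,(0,0,110),(180,80,255),roi));b.append(u);print(u,n)
W=viewer.capture("wrist");cv2.imwrite("pics/w3.png",W["color"][...,::-1])
E
```

```text
[0.55631997 0.11823853 0.05969212]
[ 0.002  -0.0001  0.003 ] [-0.01  0.02  0.03]
[189.49275362 185.72463768] 69.0Traceback (most recent call last):
  File "<stdin>", line 7, in <module>
  File "h.py", line 18, in cen
    M=cv2.moments(m,True);return np.array([M["m10"]/M["m00"],M["m01"]/M["m00"]]),M["m00"]
                                           ~~~~~~~~^~~~~~~~~
ZeroDivisionError: float division by zero
```

Scaled: 0.0035 m / 0.75 = 0.0047, 0.002 m / 0.75 = 0.0027.

Request:
steer_hand(
  segments="0.0013,0,0.0013,0,0,0,0 | 0.0027,0,0.0027,0,0,0,0 | 0.0027,0,0.0043,0,0,0,0 | 0.0027,0,0.0047,0,0,0,0 | 0.0027,0,0.0047,0,0,0,0",
)

```text
time_s: 8.85
position: [0.5565, 0.1205, 0.0566]
tcp_rot: [[0.051, 0.999, 0.0], [0.999, -0.051, -0.0], [-0.0, 0.0, -1.0]]
force: [-0.6, -0.2, -4.9]
opening: 0.461
grasp_force: 30.0
```

```bash
python3 - <<'E'
from h import *
from rig import bot, viewer, sensors
s=sensors.read_state();print(s["position"],s["force"])
W=viewer.capture("wrist");cv2.imwrite("pics/w3.png",W["color"][...,::-1])
E
```

```text
[0.55652172 0.12049329 0.05655712] [-0.61089165 -0.23849508 -4.91000496]
```

View pics/w3.png

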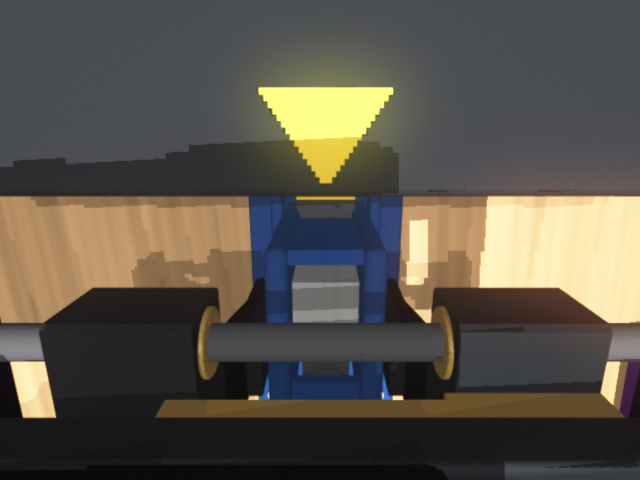

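Arrow (column 326) and jack (column 325) line up. I'll release, go up, back to above the grip, and close the fingers.

Scaled: -0.17 m / 0.75 = -0.2267, -0.15 m / 0.75 = -0.2.

Request:
steer_hand(
  segments="0,0,0,0,0,0,0.3 | 0,0,0,0,0,0,0.7 | 0,0,0,0,0,0,0.8 | 0,0,0,0,0,0,0.8 | 0,0,-0.0067,0,0,0,0.8 | 0,0,-0.0267,0,0,0,0.8 | 0,0,-0.06,0,0,0,0.8 | 0,0,-0.1067,0,0,0,0.8 | 0,0,-0.16,0,0,0,0.8 | 0,0,-0.2,0,0,0,0.8 | -0.0133,0,-0.22,0,0,0,0.4 | -0.0467,0,-0.2267,0,0,0,0 | -0.0933,0,-0.2267,0,0,0,0 | -0.14,0,-0.2267,0,0,0,0 | -0.18,0,-0.2267,0,0,0,0 | -0.2067,0,-0.2267,0,0,0,0 | -0.22,0,-0.2267,0,0,0,0 | -0.2267,0,-0.2267,0,0,0,0 | -0.2267,0,-0.2267,0,0,0,0",
)

```text
time_s: 10.8
position: [0.5478, -0.0491, 0.2264]
tcp_rot: [[0.051, 0.999, 0.0], [0.999, -0.051, 0.0], [0.0, 0.0, -1.0]]
force: [-0.4, -0.3, -0.1]
opening: 0.07
grasp_force: 0.0
```

```bash
python3 - <<'E'
from h import *
from rig import bot, viewer, sensors
s=sensors.read_state();T=viewer.capture("top");S=viewer.capture("scene");pickle.dump((s,T,S),open("t3.pkl","wb"))
I=T["color"][...,::-1];J=S["color"][...,::-1]
cv2.imwrite("pics/c4.png",np.vstack([cv2.resize(I[170:310,170:400],(690,330)),cv2.resize(J[190:310,300:550],(540,260))[:, :] if 0 else cv2.resize(J[190:290,320:550],(690,260))]))
print(*delta(s,(.5482,-.0376,.157),-2.96),s["force"])
E
```

```text
[ 0.0115 -0.0002  0.0694] [ 0.01 -0.01  0.02] [-0.42089417 -0.25531853 -0.14098949]
```

View pics/c4.png

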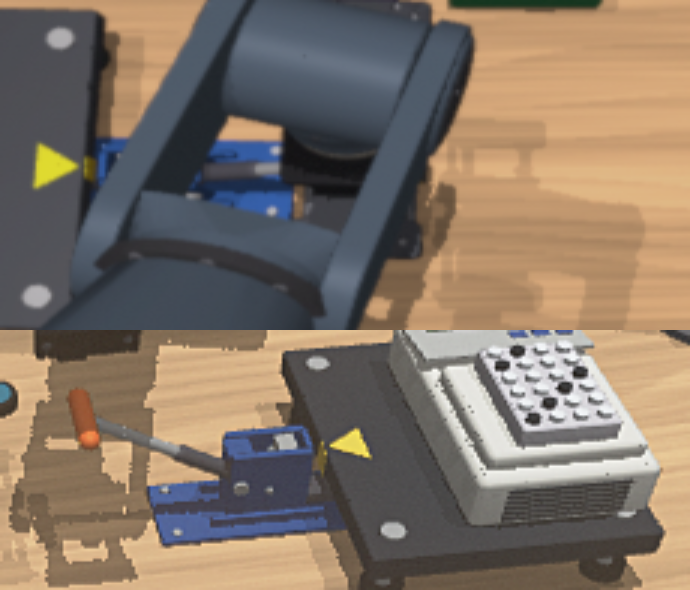

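The jack sits flat under the arrow, the handle is up, and its grip is at about (348,224) in the scene image. I'll check that position against expectation.

```bash
python3 - <<'E'
from h import *
s,T,S=pickle.load(open("t3.pkl","rb"))
g,n=cen(blob(S,(2,120,60),(18,255,255),(335,205,362,240)));print(g,n,ray(S,g,.145),"exp .5482 -.0376")
m=np.array([.5602,.1951])
g0,_=cen(blob(pickle.load(open("cap0.pkl","rb"))["scene"],(22,120,120),(35,255,255),(420,220,450,245)));g1,_=cen(blob(S,(22,120,120),(35,255,255),(420,220,450,245)));print("arrow shift",g1-g0)
import math
# arc targets relative to start of press, in tool x (toward slab) and z(down), contact top of grip
for a in(.6,.5,.4,.3,.2,.1,0):
    print(a,round(-.16*(math.cos(a)-math.cos(.6)),4),round(.16*(math.sin(.6)-math.sin(a)),4))
E
```

```text
[347.52694611 223.68263473] 167.0 [ 0.54727724 -0.03480625  0.145     ] exp .5482 -.0376
arrow shift [-0.10491543  0.15909091]
0.6 -0.0 0.0
0.5 -0.0084 0.0136
0.4 -0.0153 0.028
0.3 -0.0208 0.0431
0.2 -0.0248 0.0586
0.1 -0.0271 0.0744
0 -0.0279 0.0903
```

Scaled: 0.1 m / 0.75 = 0.1333, 0.05 m / 0.75 = 0.0667.

Request:
steer_hand(
  segments="0.004,0,0.0133,0,0,0,0 | 0.0107,0,0.04,0,0,0,0 | 0.0167,0,0.0667,0,0,0,0 | 0.0167,0,0.0827,0,0,0,0 | 0.0167,0,0.092,0,0,0,0 | 0.0167,0,0.096,0,0,0,0 | 0.012,0,0.1053,0,0,0,0 | 0.0053,0,0.1147,0,0,0,0 | 0,0,0.124,0,0,0,0 | -0.004,0,0.1333,0,0,0,0 | -0.004,0,0.1333,0,0,0,0",
)

```text
time_s: 12.0
position: [0.5479, -0.0533, 0.1256]
tcp_rot: [[0.052, 0.999, 0.0], [0.999, -0.052, -0.001], [-0.001, 0.0, -1.0]]
force: [-1.5, -2.2, 3.6]
opening: 0.007
grasp_force: 1.7
```

```bash
python3 -c "
from rig import bot, viewer, sensors
s=sensors.read_state();print(s['position'],s['force'],s['moment'])"
```

```text
[ 0.5478596  -0.05330397  0.12555592] [-1.53114078 -2.16684616  3.61858373] [-0.44842573  0.29276208 -0.0325423 ]
```

Scaled: 0.064 m / 0.75 = 0.0853, 0.015 m / 0.75 = 0.02.

Request:
steer_hand(
  segments="-0.004,0,0.01,0,0,0,0 | -0.0073,0,0.02,0,0,0,0 | -0.01,0,0.0307,0,0,0,0 | -0.0127,0,0.0407,0,0,0,0 | -0.0147,0,0.0507,0,0,0,0 | -0.0157,0,0.062,0,0,0,0 | -0.0167,0,0.0733,0,0,0,0 | -0.0168,0,0.0827,0,0,0,0 | -0.0168,0,0.0853,0,0,0,0 | -0.0168,0,0.0853,0,0,0,0 | -0.0168,0,0.0853,0,0,0,0",
)

```text
time_s: 13.1
position: [0.5482, -0.0661, 0.0635]
tcp_rot: [[0.05, 0.999, 0.003], [0.999, -0.05, -0.002], [-0.002, 0.003, -1.0]]
force: [-2.2, -5.3, 13.3]
opening: 0.002
grasp_force: 6.6
```

```bash
python3 - <<'E'
from h import *
from rig import bot, viewer, sensors
s=sensors.read_state();S=viewer.capture("scene");print(s['position'],s['force'])
g1,_=cen(blob(S,(22,120,120),(35,255,255),(420,215,450,245)));print("arrow",g1)
E
```

```text
[ 0.54815344 -0.06608789  0.06345905] [-2.20549566 -5.2944347  13.25778229]
arrow [436.97647059 232.62352941]
```

Scaled: 0.002 m / 0.75 = 0.0027, 0.001 m / 0.75 = 0.0013.

Request:
steer_hand(
  segments="0,0,0.0013,0,0,0,0 | 0,0,0.0027,0,0,0,0 | 0,0,0.0027,0,0,0,0 | 0,0,0.0027,0,0,0,0",
)

```text
time_s: 13.55
position: [0.5482, -0.0661, 0.0627]
tcp_rot: [[0.05, 0.999, 0.003], [0.999, -0.05, -0.003], [-0.003, 0.003, -1.0]]
force: [-3.2, -4.9, 21.2]
opening: 0.006
grasp_force: 10.8
```

At the stop. Now the upstroke back along the arc, a bit past the top.

Scaled: -0.112 m / 0.75 = -0.1493, -0.105 m / 0.75 = -0.14.

Request:
steer_hand(
  segments="0,0,-0.0053,0,0,0,0 | 0.0005,0,-0.016,0,0,0,0 | 0.0013,0,-0.0267,0,0,0,0 | 0.004,0,-0.0467,0,0,0,0 | 0.0093,0,-0.068,0,0,0,0 | 0.0167,0,-0.088,0,0,0,0 | 0.026,0,-0.1067,0,0,0,0 | 0.0373,0,-0.1253,0,0,0,0 | 0.0373,0,-0.14,0,0,0,0 | 0.0373,0,-0.1493,0,0,0,0 | 0.0373,0,-0.1493,0,0,0,0 | 0.0373,0,-0.1493,0,0,0,0",
)

```text
time_s: 14.75
position: [0.548, -0.037, 0.1717]
tcp_rot: [[0.052, 0.999, -0.001], [0.999, -0.052, 0.0], [0.0, -0.001, -1.0]]
force: [-0.3, 0.3, 0.2]
opening: 0.009
grasp_force: 0.0
```

```bash
python3 - <<'E'
from h import *
from rig import bot, viewer, sensors
s=sensors.read_state();S=viewer.capture("scene");print(s['position'],s['force'])
g1,_=cen(blob(S,(22,120,120),(35,255,255),(420,215,450,245)));print("arrow",g1)
g,n=cen(blob(S,(2,120,60),(18,255,255),(335,205,362,240)));print("grip",g,n,ray(S,g,.145))
E
```

```text
[ 0.54802909 -0.03697292  0.17166176] [-0.28198423  0.27810038  0.22946469]
arrow [436.65517241 233.55172414]
grip [348.12195122 226.68292683] 123.0 [ 0.55811389 -0.03558022  0.145     ]
```

Scaled: 0.112 m / 0.75 = 0.1493, -0.028 m / 0.75 = -0.0373.

Request:
steer_hand(
  segments="0,0,0.0107,0,0,0,0 | 0,0,0.02,0,0,0,0 | -0.0013,0,0.0267,0,0,0,0 | -0.0067,0,0.036,0,0,0,0 | -0.012,0,0.044,0,0,0,0 | -0.0173,0,0.0533,0,0,0,0 | -0.0207,0,0.0627,0,0,0,0 | -0.0247,0,0.072,0,0,0,0 | -0.028,0,0.0827,0,0,0,0 | -0.0307,0,0.092,0,0,0,0 | -0.0333,0,0.1027,0,0,0,0 | -0.0353,0,0.1133,0,0,0,0 | -0.0367,0,0.124,0,0,0,0 | -0.0373,0,0.1347,0,0,0,0 | -0.0373,0,0.1427,0,0,0,0 | -0.0373,0,0.1467,0,0,0,0 | -0.0373,0,0.1493,0,0,0,0 | -0.0373,0,0.1493,0,0,0,0 | -0.0373,0,0.1493,0,0,0,0",
)

```text
time_s: 16.7
position: [0.5481, -0.0668, 0.0628]
tcp_rot: [[0.05, 0.999, 0.003], [0.999, -0.05, -0.003], [-0.003, 0.003, -1.0]]
force: [-4.8, -4.4, 20.9]
opening: 0.004
grasp_force: 10.2
```

```bash
python3 - <<'E'
from h import *
from rig import bot, viewer, sensors
s=sensors.read_state();S=viewer.capture("scene");print(s['position'],s['force'])
g1,_=cen(blob(S,(22,120,120),(35,255,255),(420,210,450,245)));print("arrow",g1)
E
```

```text
[ 0.54814365 -0.06680053  0.06278942] [-4.76242007 -4.41462655 20.91848248]
arrow [437.37362637 229.95604396]
```

Stroke 2 is at the stop, with about 14 mm of lift. Up again.

Scaled: -0.112 m / 0.75 = -0.1493, -0.105 m / 0.75 = -0.14.

Request:
steer_hand(
  segments="0,0,-0.0053,0,0,0,0 | 0.0005,0,-0.016,0,0,0,0 | 0.0013,0,-0.0267,0,0,0,0 | 0.004,0,-0.0467,0,0,0,0 | 0.0093,0,-0.068,0,0,0,0 | 0.0167,0,-0.088,0,0,0,0 | 0.026,0,-0.1067,0,0,0,0 | 0.0373,0,-0.1253,0,0,0,0 | 0.0373,0,-0.14,0,0,0,0 | 0.0373,0,-0.1493,0,0,0,0 | 0.0373,0,-0.1493,0,0,0,0 | 0.0373,0,-0.1493,0,0,0,0",
)

```text
time_s: 17.95
position: [0.5481, -0.0371, 0.1718]
tcp_rot: [[0.051, 0.999, -0.001], [0.999, -0.051, 0.0], [0.0, -0.001, -1.0]]
force: [0.4, 0.2, -0.2]
opening: 0.006
grasp_force: 0.0
```

```bash
python3 - <<'E'
from h import *
from rig import bot, viewer, sensors
s=sensors.read_state();S=viewer.capture("scene");T=viewer.capture("top");pickle.dump((s,T,S),open("t5.pkl","wb"))
g1,_=cen(blob(S,(22,120,120),(35,255,255),(420,210,450,245)));print("arrow",g1,s["force"])
J=S["color"][...,::-1];I=T["color"][...,::-1]
cv2.imwrite("pics/c5.png",np.vstack([cv2.resize(I[170:310,170:400],(690,330)),cv2.resize(J[190:290,320:550],(690,260))]))
E
```

```text
arrow [437.50574713 230.47126437] [ 0.37058141  0.15786641 -0.21758181]
```

View pics/c5.png

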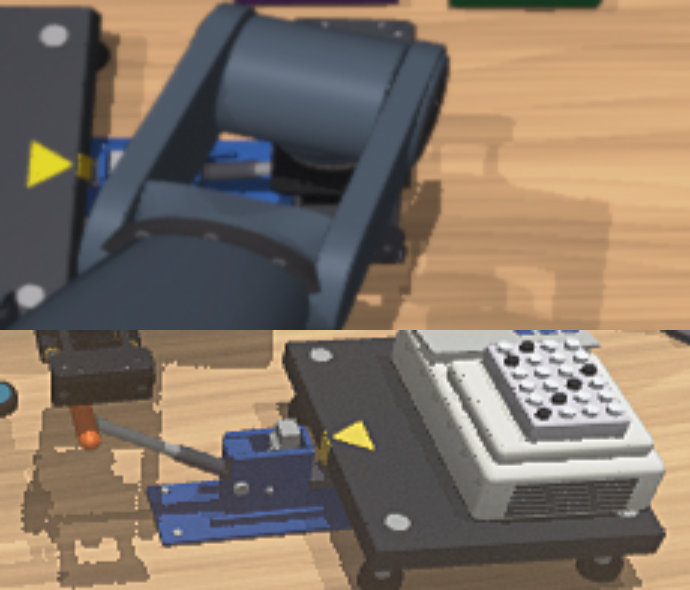

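The handle is up, the rack is raised, and the jack hasn't moved. The slab front is lifted and level side to side. Third stroke, held.

Scaled: 0.112 m / 0.75 = 0.1493, 0.11 m / 0.75 = 0.1467.

Request:
steer_hand(
  segments="0,0,0.0107,0,0,0,0 | 0,0,0.02,0,0,0,0 | -0.0013,0,0.0267,0,0,0,0 | -0.0067,0,0.036,0,0,0,0 | -0.012,0,0.044,0,0,0,0 | -0.0173,0,0.0533,0,0,0,0 | -0.0207,0,0.0627,0,0,0,0 | -0.0247,0,0.072,0,0,0,0 | -0.028,0,0.0827,0,0,0,0 | -0.0307,0,0.092,0,0,0,0 | -0.0333,0,0.1027,0,0,0,0 | -0.0353,0,0.1133,0,0,0,0 | -0.0367,0,0.124,0,0,0,0 | -0.0373,0,0.1347,0,0,0,0 | -0.0373,0,0.1427,0,0,0,0 | -0.0373,0,0.1467,0,0,0,0 | -0.0373,0,0.1493,0,0,0,0 | -0.0373,0,0.1493,0,0,0,0 | -0.0373,0,0.1493,0,0,0,0 | -0.0373,0,0.1493,0,0,0,0",
)

```text
time_s: 20.05
position: [0.5482, -0.0668, 0.0628]
tcp_rot: [[0.05, 0.999, 0.003], [0.999, -0.05, -0.003], [-0.003, 0.003, -1.0]]
force: [-5.0, -5.2, 19.8]
opening: 0.005
grasp_force: 10.0
```

```bash
python3 - <<'E'
from h import *
from rig import bot, viewer, sensors
s=sensors.read_state();S=viewer.capture("scene");T=viewer.capture("top");print(s['position'],s['force'])
Y=((22,120,120),(35,255,255))
g1,_=cen(blob(S,*Y,(420,205,450,245)));g2,_=cen(blob(T,*Y,(165,220,198,260)));print("arrow",g1,g2,tri(T,g2,S,g1))
J=S["color"][...,::-1];I=T["color"][...,::-1]
cv2.imwrite("pics/c6.png",np.vstack([cv2.resize(I[170:310,170:400],(690,330)),cv2.resize(J[190:290,320:550],(690,260))]))
E
```

```text
[ 0.54817567 -0.06679554  0.06281847] [-5.01665627 -5.24105057 19.79329548]
arrow [437.30188679 227.28301887] [181.75141243 238.34463277] [0.55968025 0.19609993 0.10265762]
```

View pics/c6.png

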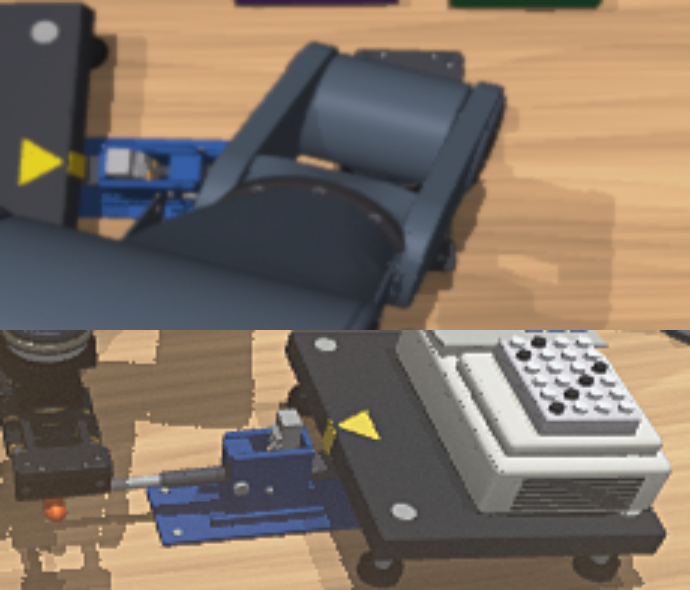

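The handle is level on its stop at about 20 N. The arrow has risen about 22–24 mm, and the jack is still flat and lined up. Handing in.

```bash
python3 -c "
from rig import bot, viewer, sensors
print(bot.hand_in())"
```

```text
the job is handed in; nothing more can be done
None
```

The job is handed in: the jack sits flat with its saddle under the lift pad, and three full strokes raised the front of the slab. The camera puts the lift at about 22 mm and the jack's travel at 24 mm, both within your 20–30 mm. The handle is held down on its stop at about 20 N.

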